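Put a stripped watch and its press dies away on the watchmaker's bench

ROBOT

A 6-joint arm with a two-finger parallel gripper is mounted at the origin on the work surface. World frame = base frame: x ahead of the robot, y to its left, z up, the work surface at z = 0. Lengths are in mm, angles in rad, forces in N, time in s.
With the tool pointing down it reaches from about 400 to 825 mm from the base axis. Payload 7 kg.
Tool frame: the origin (TCP) lies at the very end of the fingers, on their centre line; the grasp point (between the pads) lies robot.pinch_z behind it (robot.pinch_z is the distance from the TCP to the grasp point, in mm); z points along the fingers, y is the line along which they close (so a half turn about z gives the same grasp; the last joint's range is limited). The gripper opens to 85 mm and grips with 20 to 120 N. Pads are 22 mm wide; open, the fingers measure 114 mm over their backs; the gripper's body (76 mm by 85 mm) begins 54 mm behind the grasp point. The pads swing forward as they close: fully open they stand 13 mm farther back than shut.
Start: joints at [-0.878, 0.359, 0.012, 0, -1.224, -0.288], TCP at [265.811, -620.435, 231.302] pointing down, gripper open.
Joint ranges: [-3.07, 3.07], [-1.43, 2.12], [-1.02, 1.25], [-3.03, 1.67], [-3.05, -0], [-3.03, 3.03]. Speed limits (rad/s): [2.39, 2.39, 3.01, 3.14, 3.14, 3.14].

INTERFACE

Orientations are given as a rotation vector (axis times angle).
In Python, from plant import robot, capture, job gives the robot as it stands.
- The arm moves only by the shell command python3 -m handwheel 'ROWS'. ROWS is text: rows parted by semicolons, each of 5 numbers parted by spaces: the opening, from -1 (shut) to 1 (fully open), then the shift along the tool's x, y, z in m, then the turn about the tool's z in degrees. In form: hand dx dy dz spin; .... A call has 1 to 5 rows; each row shifts and turns the commanded pose from where the row before left it, along the tool's axes as they then stand; what a row does not reach is not made up. A row lasts 1/10 s, in which the tool goes at most 50 mm and 8.59 degrees, less where a joint would pass 70% of its speed; a pose out of reach is approached as far as the arm can. A call with a gripper value outside its range is refused whole. The fingers move at their own pace and stop on an object; the grip force is fixed at half the most. Time passes only in rows, so rows that do not move let the fingers close. It gives the time, the measured TCP pose, the force, the opening and the grip force at its end, in the units of the state.
- robot.get_obs(): the state, without advancing time (a new reading comes with each control period).
- capture(name): name is "scene" or "top" or "wrist"; returns a dict with "image" (480x640x3 uint8, blue, green, red), "z_map" (480x640 float32, mm along the optical axis (not along the pixel's ray), 0 where there is no reading), "camera_matrix" (3x3 intrinsics, pixels), "origin" and "orientation" of the camera in the world; the wrist camera has in their place "hand_eye" (4x4, takes a point from camera to tool coordinates, whose origin is the TCP and whose axes are the flange's). Camera axes: x right, y up, looking along -z (the intrinsics and any distortion apply to the point x, -y, -z); pixel columns grow to the right and rows downward; lengths in mm; the calibration is good to about 2 mm. A picture is of the moment at which its call begins: read the wrist's pose just before it.
- job.sign_off(): hands the job in; it is judged then, once.
The state is a dict: "t": time; "joint_positions": joint angles; "qvel": joint speeds; "joint_torque": joint torques, N m; "tool_pos": TCP position; "tool_rot": TCP orientation; "wrist_force": force on the tool from outside, world axes, zero at the start; "torque": the same for the moment, N m; "grip_width": opening from 0.0 (shut) to 1.0 (fully open); "finger_force": force on a finger pad.
Only numpy, scipy, OpenCV 4.12 (cv2) and the standard library are available. Lean on these libraries where they do the work, as an engineer would, in place of code of your own. Each camera call takes 0.05 s, during which the arm holds its last target. There are 200 camera calls.

TASK

The watch on the bench has been taken apart; sort its pieces and the press dies to where they belong. The steel watch case goes flat in the empty bay of the wooden case tray, each of the two loose white press dies goes hub up, fully down in the well of its own size in the brown die block, and the movement in its holder goes upright on the middle of the round wooden stand, where you then cover it with the glass dust cover from the green mat, centred on the stand. Never tip or drop the movement or the cover, set both down gently, and leave the eye loupe and the little oil pot where they stand.

Things in the scene. Friction and masses are not known exactly. Their poses are not given: they have to be found in the camera images.
- case: Empty steel watch case lying glass up: a round body 42 mm across and 11 mm high with a dark round window on top and four short lugs, 52 mm over the lugs, which point along its x axis (two at each end). Origin at the centre of the underside, z up. Grip it across the smooth round sides, fingers closing along its y axis (42 mm). 60 g.
- movement: Watch movement (brass plate with steel bridges) clamped in the top of a round grey holder 44 mm across; the holder's side is a plain cylinder 12 mm high, highest point of the movement about 18 mm. Origin at the centre of the underside, z up. Grip the holder's side. 70 g.
- cover: Clear glass dust cover: hollow dome 88 mm across, 48 mm high (inside 82 mm across, 44 mm high at the middle, open below), its top flat over 52 mm, with a round black knob on it: 18 mm across, widest 55 to 65 mm above the rim, top at 68 mm. Origin at the centre of the open rim's underside, z up. Lift it by the knob. 140 g. (A like one, fixed over another job beyond the mat, stays.)
- large_die: The larger loose white nylon press die: a disc 44 mm across and 9 mm high with a hub 18 mm across on top of it, 24 mm high in all, brass thread in the hub's top. Origin at the centre of the underside, z up. Grip the hub. 30 g.
- small_die: The smaller loose white nylon press die: a disc 26 mm across and 9 mm high with a hub 18 mm across on top of it, 24 mm high in all, brass thread in the hub's top. Origin at the centre of the underside, z up. Grip the hub. 20 g.
- stand: Fixed round wooden stand with a black top, 116 mm across, a flat solid disc 12 mm high. Origin at the centre of its underside on the bench; its top is at 12 mm.
- case_tray: Fixed pale wood tray, 200 mm (x) by 115 mm (y); walls 4 mm thick, tops 8 mm and inner floor 4 mm above the bench; two bays. The bay at -x already holds a fixed small brass-coloured case and a steel case back (up to 14 mm high). The bay at +x is empty: 94 by 107 mm, centre at x = +49 mm, y = 0. Origin at the centre of the underside, z up.
- die_block: Fixed brown wood block, 200 mm (x) by 80 mm (y), 16 mm high. Two empty round black-floored wells 8 mm deep (floors 8 mm above the bench): large, 58 mm across, at x = -62 mm, y = 0; small, 40 mm across, at x = +62 mm, y = 0. Between them, at x = +4 mm, a fixed third die, 33 mm across, its 18 mm hub up to 33 mm above the bench. Origin at the centre of the underside, z up.
- loupe: Black eye loupe standing on its wide end, 33 mm across at the foot and 26 mm high. Origin at the centre of its underside. Not to be moved.
- oil_pot: Small round steel oil pot with a darker lid and a tiny knob, 31 mm across and 20 mm high. Origin at the centre of its underside. Not to be moved.
Not all that is in view belongs to the job. What is shaped like the large_die but turquoise is not meant.

How it is judged (in metres and radians):
At the end, for the whole second after the job is handed in: Case flat on the floor of the tray's empty bay; large and small die upright on the floors of their own wells; movement upright on the stand, within 15 mm of its centre; glass cover flat on the stand over it, within 14 mm of its centre; all released and at rest (x of case in the frame of case_tray between 0.021 and 0.077 m and y of case in the frame of case_tray between -0.034 and 0.034 m and z of case in the frame of case_tray below 0.0065 m and angle between each of case, large_die, small_die's own z axis and vertical below 0.12 rad and x of large_die in the frame of die_block between -0.072 and -0.052 m and y of large_die in the frame of die_block between -0.01 and 0.01 m and z of each of large_die, small_die in the frame of die_block below 0.011 m and x of small_die in the frame of die_block between 0.052 and 0.072 m and y of small_die in the frame of die_block between -0.01 and 0.01 m and horizontal distance between movement and stand below 0.015 m and z of movement in the frame of stand between 0.009 and 0.015 m and angle between movement's own z axis and vertical below 0.1 rad and horizontal distance between cover and stand below 0.014 m and z of cover in the frame of stand between 0.009 and 0.015 m and angle between cover's own z axis and vertical below 0.06 rad and linear speed of each of case, movement, cover, large_die, small_die below 0.02 m/s); the robot touches nothing.
It fails at once if the movement is tipped by more than 35 degrees (angle between movement's own z axis and vertical above 0.61 rad).
It fails at once if the glass cover is tipped by more than 35 degrees (angle between cover's own z axis and vertical above 0.61 rad).
It fails at once if the movement is dropped (falls free of the fingers faster than 0.4 m/s: more than about 8 mm) (linear speed of movement above 0.4 m/s and contact force between the fingers and movement below 0.2 N).
It fails at once if the glass cover is dropped (falls free of the fingers faster than 0.4 m/s: more than about 8 mm) (linear speed of cover above 0.4 m/s and contact force between the fingers and cover below 0.2 N).
It fails at once if the loupe or the oil pot is moved by more than 15 mm (distance of any of loupe, oil_pot from where it was at the start of the episode above 0.015 m).
It also fails if it takes over 120 s, if anything falls off the work surface, if the arm or the gripper's body presses on something with over 40 N, if the wrist force passes 120 N, or if a joint passes its speed limit or range.

## Working session

There is one attempt and no reset: what is moved stays moved. The work goes in short steps, Python scripts to look and compute and a shell command to move; the robot and the scene stay as the last step left them, time stands still between calls to the robot, and variables do not carry over. Pictures are saved under pics/ and viewed, at most 18 in all, crops included, and the job is handed in when it is done.

```bash
ls; mkdir -p pics; cat > h.py <<'E'
import numpy as np, cv2
from scipy.spatial.transform import Rotation as R
from plant import robot, capture, job
def rot(o):
    o=np.array(o,float)
    return o if o.shape==(3,3) else R.from_rotvec(o.ravel()).as_matrix() if o.size==3 else R.from_quat(o).as_matrix()
def snap(n):
    ob=robot.get_obs(); c=capture(n)
    if 'hand_eye' in c:
        T=np.eye(4);T[:3,:3]=rot(ob['tool_rot']);T[:3,3]=ob['tool_pos'];T=T@np.array(c['hand_eye'])
    else:
        T=np.eye(4);T[:3,:3]=rot(c['orientation']);T[:3,3]=np.ravel(c['origin'])
    c['T']=T;return c
def ray(c,u,v):
    K=c['camera_matrix'];return c['T'][:3,:3]@np.array([(u-K[0,2])/K[0,0],-(v-K[1,2])/K[1,1],-1.])
def at(c,u,v,z):
    d=ray(c,u,v);o=c['T'][:3,3];return o+d*(z-o[2])/d[2]
def pt(c,u,v):
    return c['T'][:3,3]+ray(c,u,v)*c['z_map'][int(v),int(u)]
E
python3 - <<'E'
from h import *
import pickle
for n in ['scene','top','wrist']:
    c=snap(n);cv2.imwrite(f'pics/{n}0.png',c['image']);pickle.dump(c,open(n+'0.pkl','wb'))
    print(n,c['T'].round(3).tolist(),np.array(c['camera_matrix']).tolist(),[k for k in c])
print(robot.pinch_z,robot.get_obs())
E
```

```text
pics
scene [[-0.881, -0.375, 0.288, 825.145], [0.473, -0.683, 0.557, 514.316], [-0.012, 0.627, 0.779, 793.059], [0.0, 0.0, 0.0, 1.0]] [[512.8630219607255, 0.0, 318.8153033292433], [0.0, 512.8630219607255, 238.76261296304904], [0.0, 0.0, 1.0]] ['image', 'z_map', 'camera_matrix', 'origin', 'orientation', 'T']
top [[0.022, 0.986, -0.165, 402.905], [-1.0, 0.026, 0.018, 16.376], [0.022, 0.164, 0.986, 928.113], [0.0, 0.0, 0.0, 1.0]] [[463.92140723204034, 0.0, 316.1200109668444], [0.0, 463.92140723204034, 237.05209143598157], [0.0, 0.0, 1.0]] ['image', 'z_map', 'camera_matrix', 'origin', 'orientation', 'T']
wrist [[-0.393, -0.885, -0.249, 202.16], [0.919, -0.378, -0.108, -647.368], [0.002, -0.271, 0.963, 374.035], [0.0, 0.0, 0.0, 1.0]] [[412.1287667427584, 0.0, 326.3201176429937], [0.0, 412.1287667427584, 240.28522196811468], [0.0, 0.0, 1.0]] ['image', 'z_map', 'camera_matrix', 'hand_eye', 'T']
18.700000000000003 {'t': 0.15, 'joint_positions': array([-8.77899986e-01,  3.59204365e-01,  1.12829805e-02, -2.36905873e-04,
       -1.22410412e+00, -2.88127944e-01]), 'qvel': array([ 0.00134855, -0.0025957 ,  0.00285229, -0.00019126,  0.00130715,
       -0.00148849]), 'joint_torque': array([-2.07934587e-03, -5.83876634e+01,  2.93650031e+01,  6.94047108e+00,
       -4.29315885e-03,  1.07129426e-05]), 'tool_pos': array([ 265.66677016, -620.13191228,  230.59968562]), 'tool_rot': array([ 6.31276138e-01, -3.07712332e+00, -1.86774468e-03]), 'wrist_force': array([ 0.56780768, -0.17175076, -0.07591702]), 'torque': array([-0.01901403,  0.00957356,  0.01115549]), 'finger_force': 0.0, 'grip_width': 1.0009896042612074}
```

View pics/top0.png

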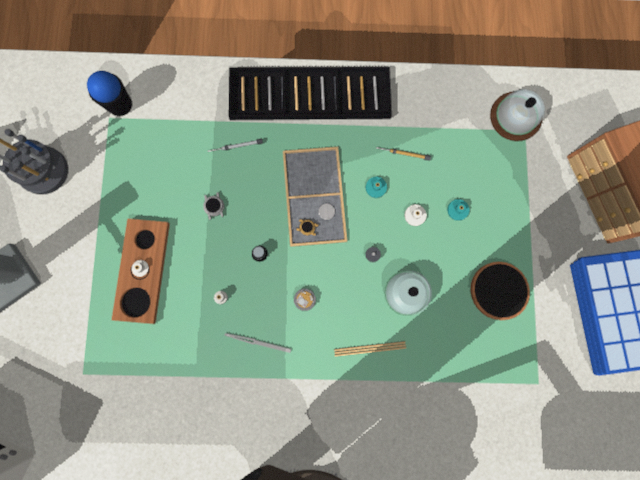

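View pics/scene0.png

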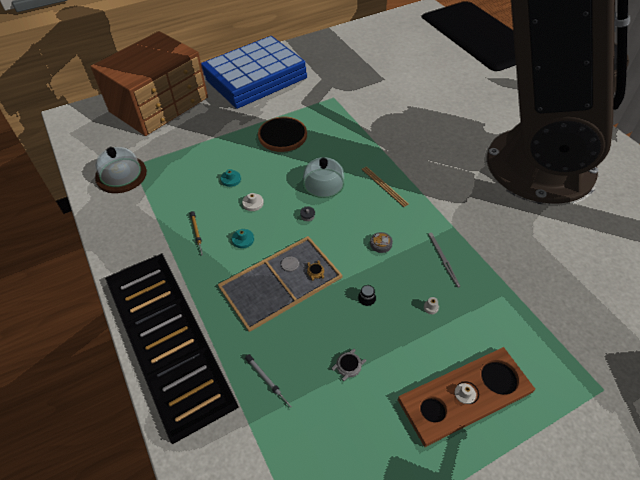

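Top view: case (213,205), small die (220,297), large die white (416,214), movement (305,297), cover (408,292), stand (500,290), tray (315,196), block (140,270). 
What could be mistaken: 
- large die: turquoise (377,186) and (459,209), fixed die (140,268). 
- cover: fixed one at (520,110). 
- case: brass case at (307,227). 
- movement: oil pot (374,253), case. 
- case's dark round: loupe (259,253).

I choose by colour and description, and check in a close crop.

```bash
python3 - <<'E'
from h import *
import pickle
c=pickle.load(open('top0.pkl','rb'));s=pickle.load(open('scene0.pkl','rb'))
im=c['image']
a=cv2.resize(im[190:330,100:330],None,fx=3.4,fy=3.4,interpolation=cv2.INTER_CUBIC)
cv2.imwrite('pics/cropL.png',a)
b=cv2.resize(im[140:330,280:540],None,fx=3,fy=3,interpolation=cv2.INTER_CUBIC)
cv2.imwrite('pics/cropR.png',b)
E
```

```text
(no output)
```

View pics/cropL.png

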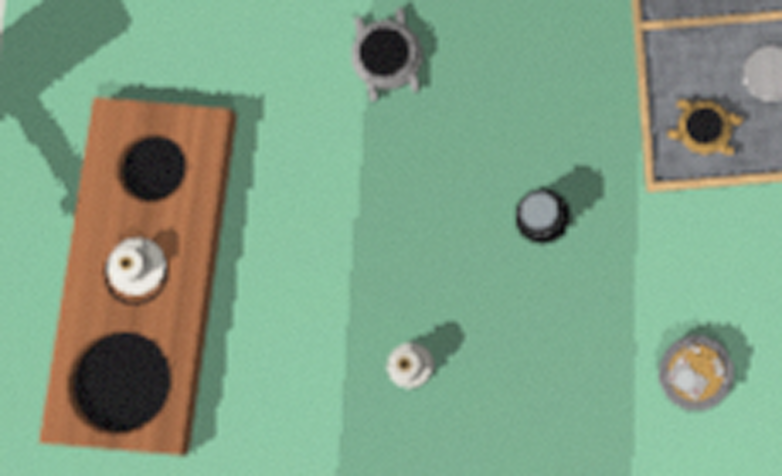

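View pics/cropR.png

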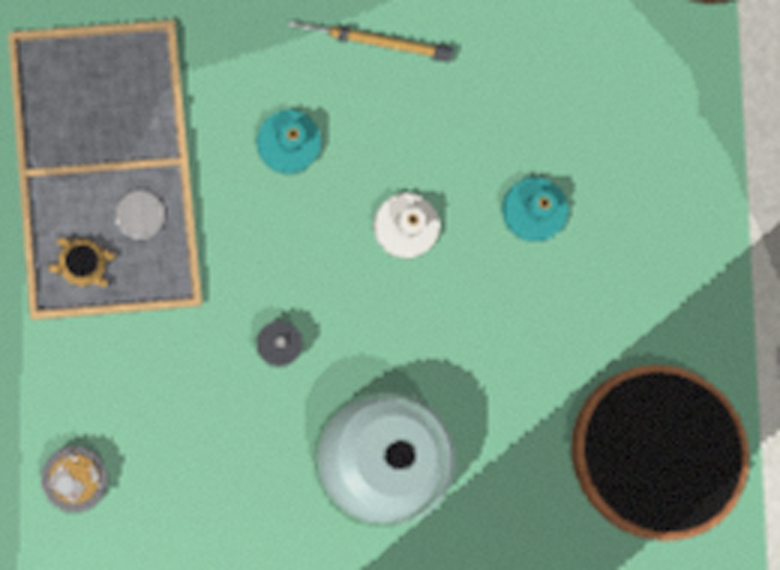

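```bash
python3 - <<'E'
from h import *
import pickle
c=pickle.load(open('top0.pkl','rb'))
L=lambda x,y,z:at(c,100+(x+.5)/3.4-.5,190+(y+.5)/3.4-.5,z)
Q=lambda x,y,z:at(c,280+(x+.5)/3-.5,140+(y+.5)/3-.5,z)
P=dict(case=L(385,52,11),lugT=L(383,15,6),lugB=L(394.5,93.5,6),small=L(404,364,24),loupe=L(541,210,26),
 wellS=L(153,168,16),fixdie=L(126,263,33),wellL=L(121,382,16),mov=Q(73,478,10),movL=L(697,372,12),
 large=Q(412,219,24),cover=Q(399,455,66),coverbase=Q(384,459,20),stand=Q(660,452,12),pot=Q(281,341,20),
 t1=Q(12,33,8),t2=Q(177,20,8),t3=Q(203,300,8),t4=Q(36,316,8),b1=L(95,98,16),b2=L(234,108,16),b3=L(186,455,16),b4=L(41,442,16))
for k,v in P.items(): 
    u=c['T'].copy();print(k,v.round(1),'r',np.hypot(*v[:2]).round())
d=lambda a,b:np.linalg.norm(P[a]-P[b]).round(1)
print(d('t1','t2'),d('t2','t3'),d('t3','t4'),d('b1','b2'),d('b2','b3'),d('lugT','lugB'),d('wellS','wellL'))
for nm,u,v in [('mat',290,140+180),('mat2',350,300),('stand',500,291),('fixdie',137,267),('tray',315,170)]:print(nm,pt(c,u,v).round(1))
print(robot.get_obs()['tool_rot'],rot(robot.get_obs()['tool_rot']).round(3).tolist())
E
```

```text
case [616.3 209.4  11. ] r 651.0
lugT [640.2 213.    6. ] r 675.0
lugB [592.4 203.3   6. ] r 626.0
small [432.6 185.3  24. ] r 471.0
loupe [522.2 111.5  26. ] r 534.0
wellS [542.4 338.4  16. ] r 639.0
fixdie [485.2 343.   33. ] r 594.0
wellL [419.  346.3  16. ] r 544.0
mov [432.5  20.6  10. ] r 433.0
movL [432.3  19.4  12. ] r 433.0
large [ 608.7 -201.1   24. ] r 641.0
cover [ 449.4 -180.9   66. ] r 484.0
coverbase [ 449.1 -181.6   20. ] r 484.0
stand [ 458.4 -366.5   12. ] r 587.0
pot [ 524.9 -114.1   20. ] r 537.0
t1 [736.3  70.9   8. ] r 740.0
t2 [749.2 -43.1   8. ] r 750.0
t3 [552.9 -63.3   8. ] r 557.0
t4 [539.2  48.2   8. ] r 541.0
b1 [582.9 375.5  16. ] r 693.0
b2 [579.2 294.3  16. ] r 650.0
b3 [379.1 306.4  16. ] r 487.0
b4 [384.5 388.1  16. ] r 546.0
114.7 197.3 112.4 81.3 200.4 48.7 123.7
mat [391.2  47.1  -0.7]
mat2 [ 4.329e+02 -7.070e+01  1.000e-01]
stand [ 457.1 -367.2   11.9]
fixdie [485.3 342.7  32.5]
tray [698.    5.    3.7]
[ 6.31276138e-01 -3.07712332e+00 -1.86774468e-03] [[-0.919, -0.394, -0.001], [-0.394, 0.919, 0.001], [0.0, 0.001, -1.0]]
```

The crops confirm the choices: white disc with hub is the large die, clear mat cover, steel case with lugs, brass movement in grey ring. The measured sizes also match (tray 114x197, block 81x200, wells 124 apart). I'll go for the large die first: square the tool to the world axes, then move over it.

```bash
python3 -m handwheel '0 0 0 0 7.73;0 0 0 0 7.73;0 0 0 0 7.73'; python3 -m handwheel '0 -.0286 .0349 0 0;0 -.0286 .0349 0 0;0 -.0286 .0349 0 0;0 -.0286 .0349 0 0;0 -.0286 .0349 0 0'; python3 -m handwheel '0 -.0286 .0349 0 0;0 -.0286 .0349 0 0;0 -.0286 .0349 0 0;0 -.0286 .0349 0 0;0 -.0286 .0349 0 0';python3 -m handwheel '0 -.0286 .0349 0 0;0 -.0286 .0349 0 0;0 0 0 0 0;0 0 0 0 0'
python3 - <<'E'
from h import *
o=robot.get_obs();print(o['tool_pos'],rot(o['tool_rot']).round(3).tolist())
c=snap('wrist');cv2.imwrite('pics/w1.png',c['image'])
for nm,p in dict(top=[608.7,-201.1,24],cen=[608.7,-201.1,9]).items():
    q=np.linalg.inv(c['T'])@np.r_[p,1];K=c['camera_matrix'];print(nm,K[0,0]*q[0]/-q[2]+K[0,2],K[1,1]*-q[1]/-q[2]+K[1,2])
E
```

```text
t: 0.45
tool_pos: [265.7, -620.3, 230.9]
tool_rot: [-0.009, -3.141, -0.001]
wrist_force: [-0.4, 0.4, -0.3]
grip_width: 0.515
finger_force: 0.0
t: 0.95
tool_pos: [409.5, -444.4, 231.2]
tool_rot: [-0.0, -3.141, -0.0]
wrist_force: [0.9, -0.3, 0.1]
grip_width: 0.502
finger_force: 0.0
t: 1.45
tool_pos: [552.6, -269.7, 231.3]
tool_rot: [0.0, -3.142, -0.0]
wrist_force: [1.1, -0.7, -0.2]
grip_width: 0.503
finger_force: 0.0
t: 1.85
tool_pos: [609.3, -200.5, 230.6]
tool_rot: [0.003, -3.14, -0.0]
wrist_force: [-0.4, -0.5, 0.6]
grip_width: 0.498
finger_force: 0.0
[ 609.27755188 -200.49556902  230.56561952] [[-1.0, -0.002, -0.001], [-0.002, 1.0, 0.0], [0.001, 0.0, -1.0]]
top 325.560918251898 207.05595134560988
cen 325.5799465709331 203.8461776461293
```

View pics/w1.png

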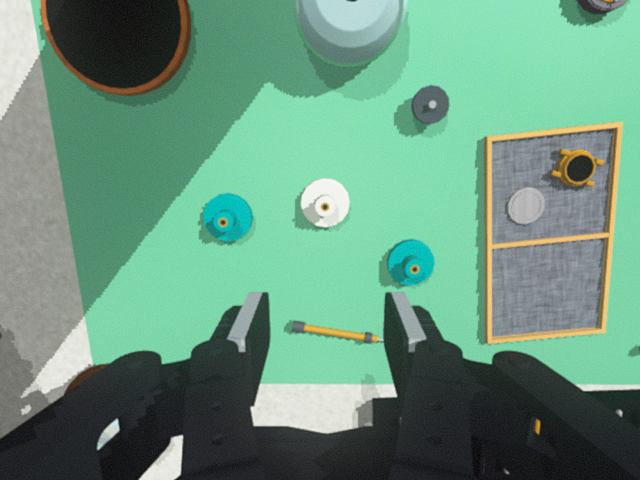

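The wrist view shows the white die's hub at (325,207), exactly as predicted, between the turquoise ones at (228,218) and (411,262). Now I'll descend and grip.

```bash
python3 -m handwheel '0 0 0 .044 0;0 0 0 .044 0;0 0 0 .044 0;0 0 0 .044 0;0 0 0 .043 0'; python3 -m handwheel '0 0 0 0 0;-1 0 0 0 0;-1 0 0 0 0;-1 0 0 0 0;-1 0 0 0 0'; python3 -m handwheel '-1 0 0 0 0;-1 0 0 -.04 0;-1 0 0 -.04 0;-1 0 0 -.04 0;-1 0 0 0 0'
```

```text
t: 2.4
tool_pos: [608.0, -203.1, 11.2]
tool_rot: [0.003, 3.141, -0.0]
wrist_force: [0.7, -0.4, -0.8]
grip_width: 0.501
finger_force: 0.0
t: 2.9
tool_pos: [609.2, -201.9, 13.3]
tool_rot: [0.001, 3.14, 0.0]
wrist_force: [-0.3, 0.2, 0.1]
grip_width: 0.171
finger_force: 58.5
t: 3.4
tool_pos: [612.5, -202.2, 139.2]
tool_rot: [-0.002, 3.131, -0.003]
wrist_force: [1.0, 0.5, 0.1]
grip_width: 0.176
finger_force: 58.6
```

```bash
python3 -m handwheel '-1 .0146 .0421 0 0;-1 .0146 .0421 0 0;-1 .0146 .0421 0 0;-1 .0146 .0421 0 0;-1 .0146 .0421 0 0'; python3 -m handwheel '-1 .0146 .0421 0 0;-1 .0146 .0421 0 0;-1 .0146 .0421 0 0;-1 .0146 .0421 0 0;-1 .0146 .0421 0 0'; python3 -m handwheel '-1 .0146 .0421 0 0;-1 .0146 .0421 0 0;-1 .0146 .0421 0 0;-1 0 0 0 0;-1 0 0 0 0'
python3 - <<'E'
from h import *
print(robot.get_obs()['tool_pos'],robot.get_obs()['finger_force'])
c=snap('wrist');cv2.imwrite('pics/w2.png',c['image'])
for p in ([419.3,345.7,16],[542.8,337.7,16]):
    q=np.linalg.inv(c['T'])@np.r_[p,1];K=c['camera_matrix'];print(K[0,0]*q[0]/-q[2]+K[0,2],K[1,1]*-q[1]/-q[2]+K[1,2])
E
```

```text
t: 3.9
tool_pos: [535.2, 10.4, 132.5]
tool_rot: [0.0, 3.141, 0.001]
wrist_force: [0.9, 0.3, -0.9]
grip_width: 0.178
finger_force: 58.7
t: 4.4
tool_pos: [462.0, 221.1, 132.7]
tool_rot: [-0.001, 3.141, 0.001]
wrist_force: [0.7, 0.7, -0.4]
grip_width: 0.178
finger_force: 58.7
t: 4.9
tool_pos: [418.4, 346.5, 132.1]
tool_rot: [0.004, -3.141, 0.0]
wrist_force: [-0.8, -0.8, -0.1]
grip_width: 0.178
finger_force: 58.8
[418.41356157 346.48201935 132.08596962] 58.77970576286316
325.17540896672716 235.73683485557834
314.10757429186367 398.2887316821116
```

View pics/w2.png

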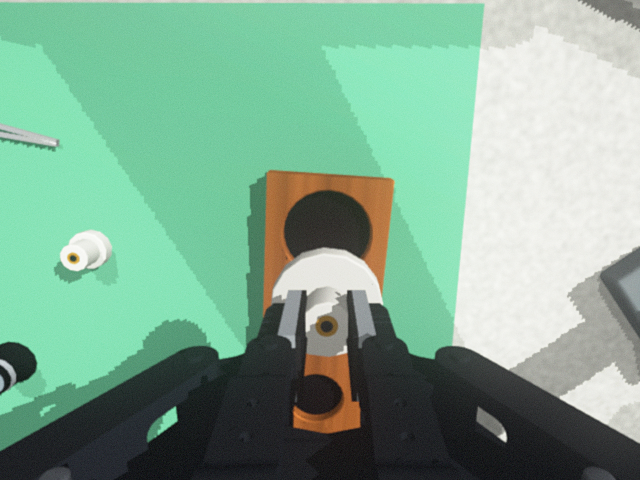

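The held die is upright and the large well (328,231) lies straight below, 1–2 mm off in +y and −x. Lowering it.

```bash
python3 -m handwheel '-1 0 .001 .04 0;-1 0 0 .04 0;-1 0 0 .02 0;-1 0 0 .01 0;-1 0 0 .001 0'; python3 -m handwheel '-1 0 0 0 0;0 0 0 0 0;0 0 0 0 0;0 0 0 0 0'; python3 -m handwheel '0 0 0 -.01 0;0 0 0 -.04 0;0 0 0 -.04 0;0 0 0 -.04 0;0 0 0 0 0'
python3 - <<'E'
from h import *
print(robot.get_obs()['tool_pos'])
c=snap('wrist');cv2.imwrite('pics/w3.png',c['image'])
t=snap('top');print(pt(t,134,301),pt(t,135,298))
for p in ([419.3,345.7,16],[542.8,337.7,16],[432.6,185.3,24]):
    q=np.linalg.inv(c['T'])@np.r_[p,1];K=c['camera_matrix'];print(K[0,0]*q[0]/-q[2]+K[0,2],K[1,1]*-q[1]/-q[2]+K[1,2])
E
```

```text
t: 5.45
tool_pos: [419.3, 345.3, 20.6]
tool_rot: [-0.002, -3.141, 0.002]
wrist_force: [0.4, -0.3, 0.3]
grip_width: 0.173
finger_force: 65.9
t: 5.85
tool_pos: [419.4, 347.1, 22.1]
tool_rot: [-0.0, 3.141, 0.002]
wrist_force: [0.3, 0.7, -0.5]
grip_width: 0.498
finger_force: 0.0
t: 6.35
tool_pos: [421.4, 349.4, 158.2]
tool_rot: [-0.002, 3.135, 0.013]
wrist_force: [-0.3, 0.5, -0.5]
grip_width: 0.501
finger_force: 0.0
[421.36492062 349.41261474 158.16029501]
[420.54448837 343.1796386   31.4454441 ] [426.36683682 343.66137788  26.26740131]
319.4328881584634 220.84124858401117
309.95214077090543 372.3981710773492
89.45443795557586 242.36875101004117
```

View pics/w3.png

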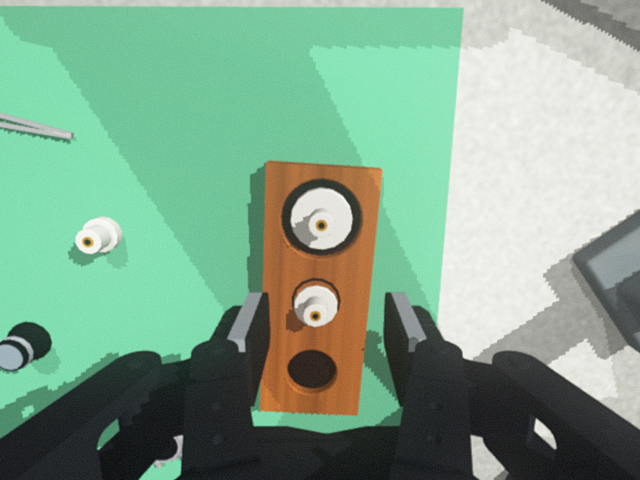

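The large die sits seated in its well (320,217), with its hub top at 31.4 mm (32 expected). The small die's hub is at (89,242), as predicted.

```bash
python3 -m handwheel '0 -.0034 -.0404 0 0;0 -.0034 -.0404 0 0;0 -.0034 -.0404 0 0;0 -.0034 -.0404 0 0;0 0 0 0 0'; python3 -m handwheel '0 0 0 .045 0;0 0 0 .045 0;0 0 0 .03 0;0 0 0 .02 0;0 0 0 0 0'; python3 -m handwheel '-1 0 0 0 0;-1 0 0 0 0;-1 0 0 0 0;-1 0 0 0 0;-1 0 0 0 0'; python3 -m handwheel '-1 0 0 -.04 0;-1 0 0 -.04 0;-1 0 0 -.04 0;-1 0 0 0 0;-1 0 0 0 0'
```

```text
t: 6.95
tool_pos: [431.3, 180.7, 150.2]
tool_rot: [-0.005, -3.139, 0.003]
wrist_force: [0.2, 1.4, 0.1]
grip_width: 0.5
finger_force: 0.0
t: 7.45
tool_pos: [430.6, 183.2, 8.2]
tool_rot: [-0.001, -3.136, 0.008]
wrist_force: [-0.2, -0.9, -0.3]
grip_width: 0.505
finger_force: 0.0
t: 7.95
tool_pos: [433.3, 185.6, 12.3]
tool_rot: [-0.0, 3.14, 0.002]
wrist_force: [-2.1, 0.4, 7.4]
grip_width: 0.176
finger_force: 59.0
t: 8.45
tool_pos: [433.0, 185.5, 132.6]
tool_rot: [0.0, 3.14, 0.004]
wrist_force: [0.3, -0.4, -0.8]
grip_width: 0.174
finger_force: 58.7
```

```bash
python3 -m handwheel '-1 -.0219 .0307 0 0;-1 -.0219 .0307 0 0;-1 -.0219 .0307 0 0;-1 -.0219 .0307 0 0;-1 -.0219 .0307 0 0'; python3 -m handwheel '-1 0 0 0 0;-1 0 0 .04 0;-1 0 0 .04 0;-1 0 0 .02 0;-1 0 0 .01 0';python3 -m handwheel '-1 0 0 .001 0;-1 0 0 0 0;0 0 0 0 0;0 0 0 0 0;0 0 0 0 0'; python3 -m handwheel '0 0 0 -.02 0;0 0 0 -.04 0;0 0 0 -.04 0;0 0 0 -.03 0;0 0 0 0 0'
python3 - <<'E'
from h import *
print(robot.get_obs()['tool_pos'])
t=snap('top');cv2.imwrite('pics/t2.png',cv2.resize(t['image'][190:330,100:250],None,fx=4,fy=4,interpolation=cv2.INTER_CUBIC))
z=np.array([[pt(t,u,v) for u in range(135,155)] for v in range(225,250)]).reshape(-1,3)
m=z[z[:,2]>28];print(len(m),m.mean(0))
c=snap('wrist');cv2.imwrite('pics/w4.png',c['image'])
for p in ([616.3,209.4,11],):
    q=np.linalg.inv(c['T'])@np.r_[p,1];K=c['camera_matrix'];print(K[0,0]*q[0]/-q[2]+K[0,2],K[1,1]*-q[1]/-q[2]+K[1,2])
E
```

```text
t: 8.95
tool_pos: [542.4, 339.1, 129.4]
tool_rot: [-0.0, -3.139, 0.003]
wrist_force: [0.6, -0.2, 0.6]
grip_width: 0.178
finger_force: 58.7
t: 9.45
tool_pos: [540.0, 336.0, 19.8]
tool_rot: [0.001, -3.137, 0.009]
wrist_force: [-29.9, -10.5, 77.8]
grip_width: 0.173
finger_force: 66.4
t: 9.95
tool_pos: [542.3, 338.5, 20.2]
tool_rot: [0.0, -3.142, 0.0]
wrist_force: [-0.2, 0.4, 0.3]
grip_width: 0.503
finger_force: 0.0
t: 10.45
tool_pos: [544.5, 340.4, 155.7]
tool_rot: [-0.001, 3.135, 0.009]
wrist_force: [0.7, 0.7, 0.5]
grip_width: 0.497
finger_force: 0.0
[544.46464055 340.43912662 155.68119225]
74 [537.93443675 330.30080624  51.58798528]
154.2015859327415 318.1031461703724
```

View pics/w4.png

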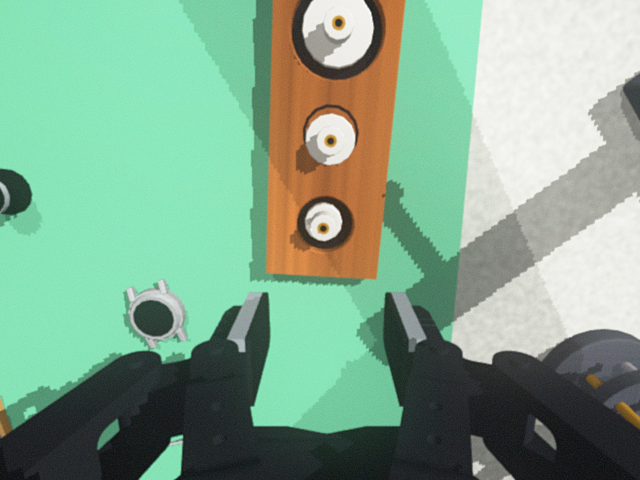

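Both dies are in their wells ((340,25) and (325,222)). The case's window is at (155,319), as predicted. I'll measure its lug axis from the wrist view too.

```bash
python3 - <<'E'
from h import *
c=snap('wrist')
cv2.imwrite('pics/c1.png',cv2.resize(c['image'][265:360,105:205],None,fx=6,fy=6,interpolation=cv2.INTER_CUBIC))
E
```

```text
(no output)
```

View pics/c1.png

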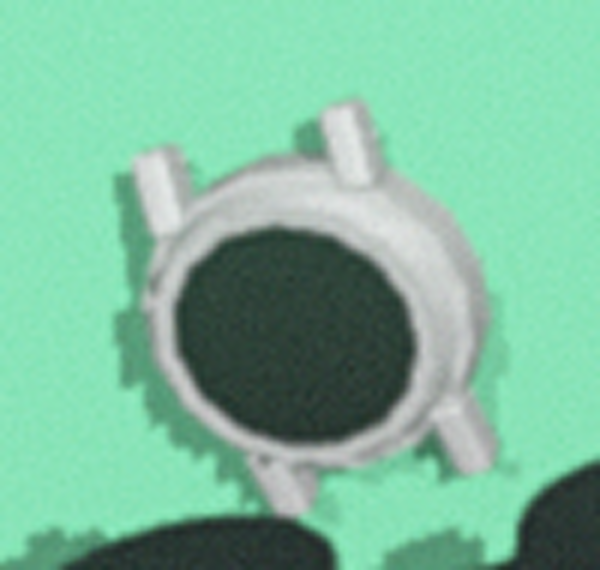

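```bash
python3 - <<'E'
from h import *
c=snap('wrist')
f=lambda x,y,z:at(c,105+x/6,265+y/6,z)
a,b,d,e=[f(*p,6) for p in [(160,155),(345,107),(480,468),(293,505)]]
g=(a+b)/2;h=(d+e)/2;print(a,b,d,e,(g+h)/2,np.degrees(np.arctan2(*(h-g)[1::-1])),np.linalg.norm(h-g),np.degrees(np.arctan2(*(b-a)[1::-1])),np.degrees(np.arctan2(*(d-e)[1::-1])),f(296,335,11),f(318,312,6))
o=robot.get_obs();print(o['tool_pos'],o['joint_positions'])
E
```

```text
[592.82516275 192.32746018   6.        ] [586.42876656 216.14166726   6.        ] [636.55939744 228.23546221   6.        ] [641.92200713 203.35767112   6.        ] [614.43383347 210.01556519   6.        ] 13.118101496176317 50.943133725270584 105.03456099092183 102.16444132169045 [615.0491155  208.80710179  11.        ] [614.35092945 209.68171068   6.        ]
[541.67076688 338.11049121 149.13055552] [ 8.62860859e-01  3.61165083e-01 -1.80664424e-01 -4.73051103e-04
 -1.03067916e+00 -2.43356893e+00]
```

```bash
python3 -m handwheel '1 -.0182 -.0323 0 0;1 -.0182 -.0323 0 0;1 -.0182 -.0323 0 0;1 -.0181 -.0322 0 0;1 0 0 0 -6.5'; python3 -m handwheel '1 0 0 0 -6.5;1 0 0 .045 0;1 0 0 .045 0;1 0 0 .03 0;1 0 0 .015 0'; python3 -m handwheel '1 0 0 .01 0;1 0 0 .005 0;1 0 0 0 0;-1 0 0 0 0;-1 0 0 0 0'; python3 -m handwheel '-1 0 0 0 0;-1 0 0 0 0;-1 0 0 0 0'; python3 -m handwheel '-1 0 0 -.02 0;-1 0 0 -.04 0;-1 0 0 -.02 0;-1 0 0 0 0;-1 0 0 0 0'
```

```text
t: 11.15
tool_pos: [615.7, 205.5, 148.3]
tool_rot: [0.174, -3.134, 0.003]
wrist_force: [-0.7, 0.5, 0.4]
grip_width: 1.0
finger_force: 0.0
t: 11.65
tool_pos: [612.5, 207.8, 10.6]
tool_rot: [0.354, -3.115, 0.005]
wrist_force: [-0.1, 0.0, 0.1]
grip_width: 1.004
finger_force: 0.0
t: 12.15
tool_pos: [615.7, 210.0, 1.7]
tool_rot: [-0.356, 3.119, 0.002]
wrist_force: [0.8, 0.1, 0.8]
grip_width: 0.691
finger_force: 0.0
t: 12.45
tool_pos: [615.5, 209.9, 1.9]
tool_rot: [-0.356, 3.12, 0.001]
wrist_force: [-2.0, -0.3, 6.9]
grip_width: 0.45
finger_force: 59.3
t: 12.95
tool_pos: [615.0, 209.6, 81.0]
tool_rot: [-0.355, 3.12, 0.002]
wrist_force: [0.2, 0.2, -0.9]
grip_width: 0.453
finger_force: 60.3
```

```bash
python3 -m handwheel '-1 0 0 0 6.5;-1 0 0 0 6.5;-1 -.0156 -.0402 0 0;-1 -.0156 -.0402 0 0;-1 -.0156 -.0402 0 0'; python3 -m handwheel '-1 -.0156 -.0402 0 0;-1 -.0156 -.0402 0 0;-1 0 0 0 0;-1 0 0 .03 0;-1 0 0 .02 0'; python3 -m handwheel '-1 0 0 .01 0;-1 0 0 .01 0;-1 0 0 .005 0;-1 0 0 0 0;.2 0 0 0 0'; python3 -m handwheel '.2 0 0 0 0;.2 0 0 0 0;.2 0 0 -.02 0;.2 0 0 -.04 0;.2 0 0 -.04 0'
python3 - <<'E'
from h import *
print(robot.get_obs()['tool_pos'])
c=snap('wrist');cv2.imwrite('pics/w5.png',c['image'])
E
```

```text
t: 13.45
tool_pos: [661.2, 87.8, 78.8]
tool_rot: [0.002, -3.139, 0.001]
wrist_force: [0.9, 1.2, -0.0]
grip_width: 0.448
finger_force: 60.4
t: 13.95
tool_pos: [691.7, 7.9, 27.8]
tool_rot: [-0.002, -3.139, -0.0]
wrist_force: [-0.2, -0.4, -2.4]
grip_width: 0.451
finger_force: 60.5
t: 14.45
tool_pos: [693.5, 8.9, 5.9]
tool_rot: [-0.001, 3.14, 0.0]
wrist_force: [-0.4, -0.5, 0.4]
grip_width: 0.593
finger_force: 0.0
t: 14.95
tool_pos: [692.4, 8.3, 105.7]
tool_rot: [0.0, -3.14, 0.001]
wrist_force: [1.0, -0.2, 0.9]
grip_width: 0.6
finger_force: 0.0
[692.40539891   8.31995736 105.68100314]
```

View pics/w5.png

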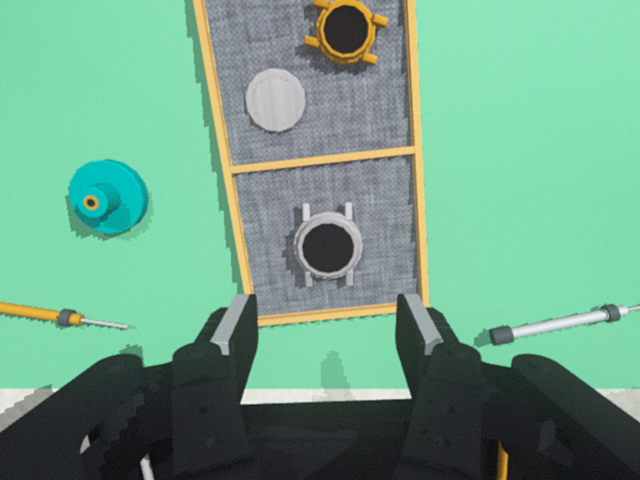

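The case lies flat in the middle of the empty bay (328,245). Next is the movement.

```bash
python3 -m handwheel '1 .0434 .0019 0 0;1 .0434 .0019 0 0;1 .0434 .0019 0 0;1 .0434 .0019 0 0;1 .0434 .0019 0 0'; python3 -m handwheel '1 .0436 .0019 0 0;1 0 0 0 0;1 0 0 .03 0;1 0 0 .03 0;1 0 0 .02 0'; python3 -m handwheel '1 0 0 .01 0;1 0 0 .01 0;1 0 0 .005 0;1 0 0 0 0;1 0 0 0 0'
python3 - <<'E'
from h import *
print(robot.get_obs()['tool_pos'])
c=snap('wrist');cv2.imwrite('pics/w6.png',c['image'])
E
```

```text
t: 15.5
tool_pos: [474.4, 17.8, 105.2]
tool_rot: [0.0, 3.141, 0.0]
wrist_force: [-1.1, 0.9, 0.6]
grip_width: 0.994
finger_force: 0.0
t: 16.0
tool_pos: [432.3, 19.9, 24.3]
tool_rot: [-0.0, 3.141, 0.001]
wrist_force: [0.1, 0.2, -0.3]
grip_width: 1.002
finger_force: 0.0
t: 16.5
tool_pos: [432.8, 20.0, 0.8]
tool_rot: [-0.0, 3.141, 0.0]
wrist_force: [0.4, 0.8, 0.2]
grip_width: 1.002
finger_force: 0.0
[432.80444235  20.04540846   0.75200762]
```

View pics/w6.png

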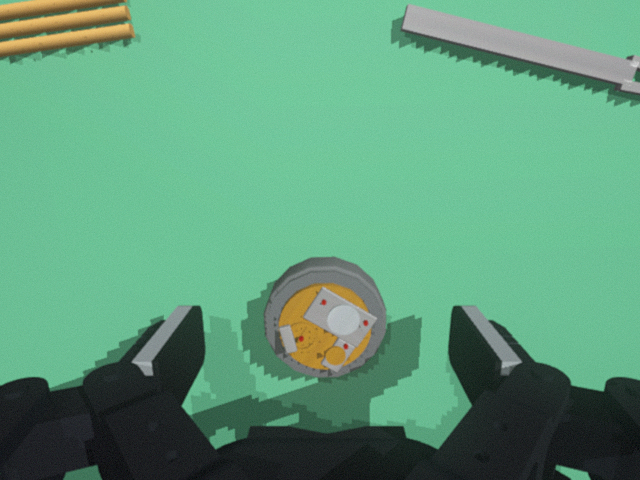

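The movement sits centred between the open fingers (325,318).

```bash
python3 -m handwheel '-1 0 0 0 0;-1 0 0 0 0;-1 0 0 0 0;-1 0 0 0 0;-1 0 0 0 0'; python3 -m handwheel '-1 0 0 -.01 0;-1 0 0 -.02 0;-1 0 0 -.03 0;-1 0 0 -.03 0;-1 0 0 -.03 0'; python3 -m handwheel '-1 0 0 -.01 0;-1 -.0025 -.02 0 0;-1 -.0025 -.038 0 0;-1 -.0025 -.038 0 0;-1 -.0025 -.038 0 0'; python3 -m handwheel '-1 -.0025 -.038 0 0;-1 -.0025 -.038 0 0;-1 -.0025 -.038 0 0;-1 -.0025 -.038 0 0;-1 -.0025 -.038 0 0'; python3 -m handwheel '-1 -.0025 -.038 0 0;-1 -.0025 -.0248 0 0;-1 0 0 0 0;-1 0 0 0 0;-1 0 0 0 0'
python3 - <<'E'
from h import *
print(robot.get_obs()['tool_pos'])
c=snap('wrist');cv2.imwrite('pics/w7.png',c['image'])
p=[458,-366.8,12];q=np.linalg.inv(c['T'])@np.r_[p,1];K=c['camera_matrix'];print(K[0,0]*q[0]/-q[2]+K[0,2],K[1,1]*-q[1]/-q[2]+K[1,2])
E
```

```text
t: 17.05
tool_pos: [432.6, 20.0, 1.1]
tool_rot: [-0.001, 3.141, 0.0]
wrist_force: [-2.8, 0.7, 12.5]
grip_width: 0.482
finger_force: 58.9
t: 17.55
tool_pos: [432.0, 19.7, 122.0]
tool_rot: [-0.0, -3.142, -0.0]
wrist_force: [1.2, 1.3, -1.2]
grip_width: 0.485
finger_force: 60.8
t: 18.05
tool_pos: [441.9, -115.3, 130.3]
tool_rot: [0.001, -3.141, -0.0]
wrist_force: [1.4, 0.4, -0.9]
grip_width: 0.483
finger_force: 60.9
t: 18.55
tool_pos: [454.3, -305.6, 130.0]
tool_rot: [-0.0, -3.141, -0.001]
wrist_force: [1.8, 0.3, -0.5]
grip_width: 0.476
finger_force: 60.9
t: 19.05
tool_pos: [459.5, -366.3, 130.0]
tool_rot: [0.0, -3.141, -0.001]
wrist_force: [0.2, -0.2, -0.9]
grip_width: 0.485
finger_force: 61.0
[ 459.45178099 -366.26700208  130.03255464]
325.43878169083035 231.59732605461315
```

View pics/w7.png

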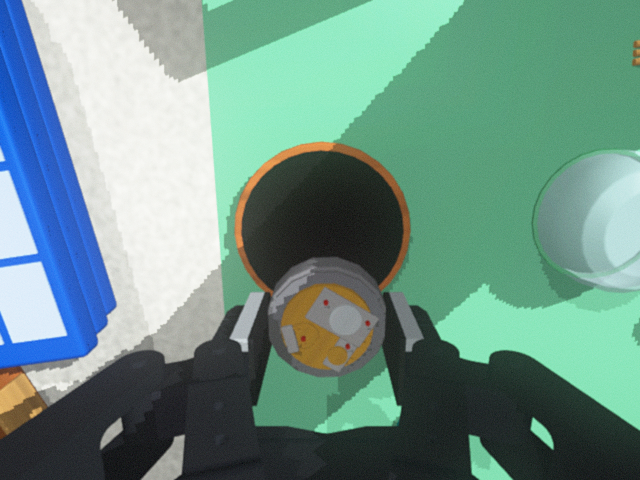

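The stand's disc is centred near (322,227), about 2–3 mm off the prediction. I'll shift by half of that and lower gently.

```bash
python3 -m handwheel '-1 .0015 -.001 .03 0;-1 0 0 .03 0;-1 0 0 .025 0;-1 0 0 .015 0;-1 0 0 .008 0'; python3 -m handwheel '-1 0 0 .004 0;-1 0 0 .003 0;-1 0 0 0 0;-1 0 0 0 0'
```

```text
t: 19.6
tool_pos: [457.9, -366.7, 21.1]
tool_rot: [0.002, -3.14, -0.001]
wrist_force: [0.6, -1.0, -1.1]
grip_width: 0.481
finger_force: 61.0
t: 20.0
tool_pos: [458.9, -368.1, 16.1]
tool_rot: [-0.0, 3.14, -0.001]
wrist_force: [-0.2, 0.0, -0.9]
grip_width: 0.482
finger_force: 61.0
```

```bash
python3 -m handwheel '-1 0 0 .001 0;-1 0 0 .001 0;-1 0 0 .0005 0;-1 0 0 0 0;-1 0 0 0 0'
```

```text
t: 20.5
tool_pos: [458.5, -368.0, 13.2]
tool_rot: [-0.0, 3.141, -0.0]
wrist_force: [-2.0, 2.1, 6.3]
grip_width: 0.484
finger_force: 61.6
```

```bash
python3 -m handwheel '.2 0 0 0 0;.2 0 0 0 0;.2 0 0 0 0;.2 0 0 -.01 0;.2 0 0 -.03 0'; python3 -m handwheel '0 0 0 -.04 0;0 0 0 -.04 0;0 0 0 0 0;0 0 0 0 0'
python3 - <<'E'
from h import *
print(robot.get_obs()['tool_pos'])
c=snap('wrist');cv2.imwrite('pics/w8.png',c['image'])
for p in ([457,-367.8,12],[449.3,-181,66],[457,-367.8,18]):
    q=np.linalg.inv(c['T'])@np.r_[p,1];K=c['camera_matrix'];print(K[0,0]*q[0]/-q[2]+K[0,2],K[1,1]*-q[1]/-q[2]+K[1,2])
E
```

```text
t: 21.0
tool_pos: [456.5, -367.1, 51.0]
tool_rot: [-0.001, -3.136, -0.004]
wrist_force: [-0.5, 0.0, -0.9]
grip_width: 0.599
finger_force: 0.0
t: 21.4
tool_pos: [459.1, -368.2, 134.7]
tool_rot: [-0.0, 3.138, -0.002]
wrist_force: [0.5, 0.7, -0.3]
grip_width: 0.505
finger_force: 0.0
[ 459.06535734 -368.16722216  134.72575771]
327.1069839759339 228.2296227830897
676.8755076410891 238.99400442520138
327.11822613405934 230.49470905460652
```

View pics/w8.png

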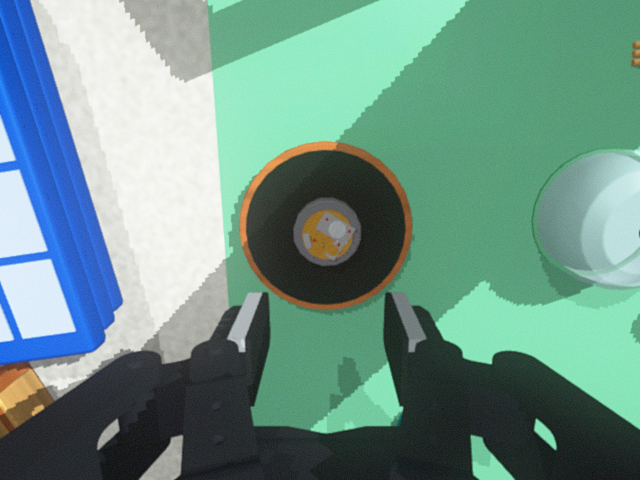

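The movement is centred on the stand (328,232 against the stand's 326,226, which includes height parallax). Going over the cover.

```bash
python3 -m handwheel '0 .0018 .0374 0 0;0 .0018 .0374 0 0;0 .0018 .0374 0 0;0 .0018 .0374 0 0;0 .0018 .0374 0 0'; python3 -m handwheel '0 0 0 0 0;0 0 0 0 0;0 0 0 0 0'
python3 - <<'E'
from h import *
print(robot.get_obs()['tool_pos'])
c=snap('wrist');cv2.imwrite('pics/w9.png',c['image'])
for p in ([449.3,-181,68],[449.3,-181,0]):
    q=np.linalg.inv(c['T'])@np.r_[p,1];K=c['camera_matrix'];print(K[0,0]*q[0]/-q[2]+K[0,2],K[1,1]*-q[1]/-q[2]+K[1,2])
E
```

```text
t: 21.95
tool_pos: [448.2, -179.6, 131.7]
tool_rot: [-0.001, -3.139, -0.0]
wrist_force: [1.8, -0.2, 0.1]
grip_width: 0.498
finger_force: 0.0
t: 22.25
tool_pos: [449.1, -181.3, 132.2]
tool_rot: [0.0, -3.14, 0.0]
wrist_force: [-0.1, -0.1, -0.6]
grip_width: 0.5
finger_force: 0.0
[ 449.13601641 -181.25786889  132.24456388]
326.90356134747447 259.9385857290869
326.7248504761779 228.81159869679948
```

View pics/w9.png

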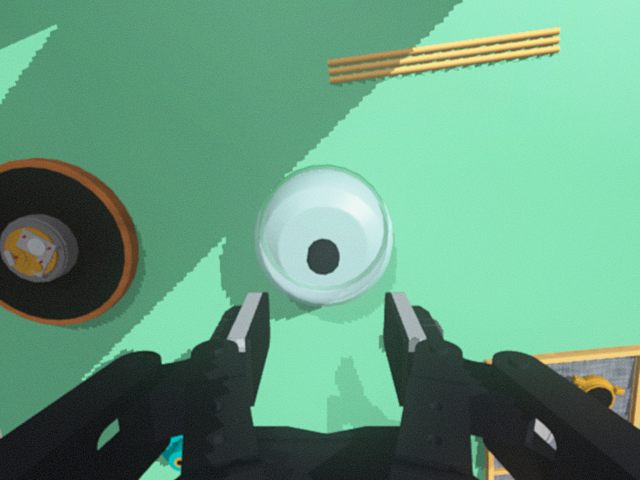

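The knob is at (323,257), 1–2 mm off the prediction. I'll correct and descend in steps.

```bash
python3 -m handwheel '0 .001 -.002 .03 0;0 0 0 .025 0;0 0 0 .015 0;0 0 0 .006 0;0 0 0 0 0'; python3 -m handwheel '0 0 0 .002 0;0 0 0 .002 0;0 0 0 0 0;0 0 0 0 0'
```

```text
t: 22.8
tool_pos: [447.8, -183.6, 56.0]
tool_rot: [-0.002, -3.139, 0.0]
wrist_force: [0.4, -0.1, -0.3]
grip_width: 0.501
finger_force: 0.0
t: 23.2
tool_pos: [448.7, -182.9, 53.2]
tool_rot: [-0.0, 3.141, -0.0]
wrist_force: [1.3, 0.1, -0.3]
grip_width: 0.505
finger_force: 0.0
```

```bash
python3 -m handwheel '0 0 0 .001 0;0 0 0 .001 0;-1 0 0 0 0;-1 0 0 0 0;-1 0 0 0 0'; python3 -m handwheel '-1 0 0 0 0;-1 0 0 0 0;-1 0 0 0 0';python3 -m handwheel '-1 0 0 -.003 0;-1 0 0 -.005 0;-1 0 0 -.01 0;-1 0 0 -.01 0;-1 0 0 0 0'
python3 - <<'E'
from h import *
c=snap('wrist');cv2.imwrite('pics/w10.png',c['image'])
E
```

```text
t: 23.7
tool_pos: [448.4, -182.9, 50.9]
tool_rot: [-0.0, 3.142, -0.0]
wrist_force: [-0.3, 0.9, 2.5]
grip_width: 0.178
finger_force: 58.5
t: 24.0
tool_pos: [448.4, -182.9, 50.9]
tool_rot: [-0.0, 3.142, -0.0]
wrist_force: [-1.1, 0.4, 3.8]
grip_width: 0.18
finger_force: 58.6
t: 24.5
tool_pos: [449.6, -183.0, 80.7]
tool_rot: [-0.001, 3.138, -0.0]
wrist_force: [0.9, 0.0, -1.5]
grip_width: 0.177
finger_force: 58.6
```

View pics/w10.png

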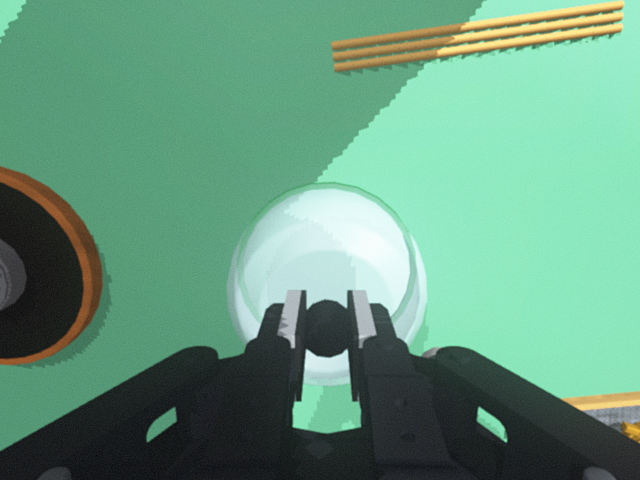

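The cover hangs upright from the knob. I'll carry it smoothly to the stand.

```bash
python3 -m handwheel '-1 0 0 -.015 0;-1 0 0 -.02 0;-1 0 0 -.01 0;-1 0 0 -.005 0;-1 0 0 0 0'; python3 -m handwheel '-1 -.001 -.015 0 0;-1 -.001 -.025 0 0;-1 -.001 -.03 0 0;-1 -.001 -.03 0 0;-1 -.001 -.03 0 0'; python3 -m handwheel '-1 -.001 -.025 0 0;-1 -.001 -.02 0 0;-1 -.001 -.01 0 0;-1 0 0 0 0;-1 0 0 0 0'; python3 -m handwheel '-1 0 0 .01 0;-1 0 0 .015 0;-1 0 0 .015 0;-1 0 0 .01 0;-1 0 0 .005 0'; python3 -m handwheel '-1 0 0 .003 0;-1 0 0 0 0;-1 0 0 0 0'
```

```text
t: 25.05
tool_pos: [448.5, -182.9, 129.0]
tool_rot: [0.0, 3.141, 0.0]
wrist_force: [1.2, -0.4, -1.1]
grip_width: 0.177
finger_force: 58.6
t: 25.55
tool_pos: [452.8, -313.8, 127.6]
tool_rot: [0.0, -3.14, -0.001]
wrist_force: [0.4, -0.0, -0.8]
grip_width: 0.179
finger_force: 58.7
t: 26.05
tool_pos: [455.9, -367.4, 128.0]
tool_rot: [-0.001, -3.14, -0.001]
wrist_force: [-0.2, -0.1, -1.2]
grip_width: 0.179
finger_force: 58.7
t: 26.55
tool_pos: [455.9, -367.1, 72.5]
tool_rot: [0.001, -3.14, -0.001]
wrist_force: [0.4, 0.0, -0.6]
grip_width: 0.177
finger_force: 58.7
t: 26.85
tool_pos: [456.8, -368.0, 71.3]
tool_rot: [-0.0, 3.141, -0.001]
wrist_force: [-0.4, 0.3, -0.8]
grip_width: 0.181
finger_force: 58.7
```

```bash
python3 -m handwheel '-1 0 0 .003 0;-1 0 0 .002 0;-1 0 0 .001 0;-1 0 0 .001 0;-1 0 0 0 0'; python3 -m handwheel '-1 0 0 .0005 0;-1 0 0 .0005 0;-1 0 0 .0005 0;-1 0 0 0 0;-1 0 0 0 0'
```

```text
t: 27.35
tool_pos: [456.3, -367.9, 63.7]
tool_rot: [-0.0, -3.141, -0.0]
wrist_force: [0.1, 0.6, -1.6]
grip_width: 0.183
finger_force: 58.7
t: 27.85
tool_pos: [456.6, -368.1, 63.0]
tool_rot: [-0.0, 3.141, -0.001]
wrist_force: [-2.4, 0.7, 5.5]
grip_width: 0.178
finger_force: 59.3
```

Contact shows +5.5 N with the height as expected. Releasing and rising.

```bash
python3 -m handwheel '-.4 0 0 0 0;-.2 0 0 0 0;0 0 0 0 0;0 0 0 0 0;0 0 0 -.005 0'; python3 -m handwheel '0 0 0 -.02 0;0 0 0 -.04 0;0 0 0 -.04 0;0 0 0 0 0;0 0 0 0 0'
python3 - <<'E'
from h import *
print(robot.get_obs()['tool_pos'])
c=snap('wrist');t=snap('top')
a=c['image'];b=cv2.resize(t['image'][150:350,90:560],(640,272))
cv2.imwrite('pics/f.png',cv2.resize(np.vstack([a[100:400],b]),None,fx=1,fy=1))
for p in ([456,-368,12],[456,-368,80]):
    q=np.linalg.inv(c['T'])@np.r_[p,1];K=c['camera_matrix'];print(K[0,0]*q[0]/-q[2]+K[0,2],K[1,1]*-q[1]/-q[2]+K[1,2]-100)
E
```

```text
t: 28.35
tool_pos: [455.9, -367.7, 66.8]
tool_rot: [-0.0, -3.14, -0.001]
wrist_force: [0.1, 0.7, 0.1]
grip_width: 0.497
finger_force: 0.0
t: 28.85
tool_pos: [457.0, -368.1, 168.8]
tool_rot: [0.0, 3.139, -0.001]
wrist_force: [-0.5, 0.2, -1.4]
grip_width: 0.504
finger_force: 0.0
[ 456.97667252 -368.10209172  168.82679326]
326.6523700880589 118.4749519830061
326.69466970459047 144.28142338065535
```

View pics/f.png

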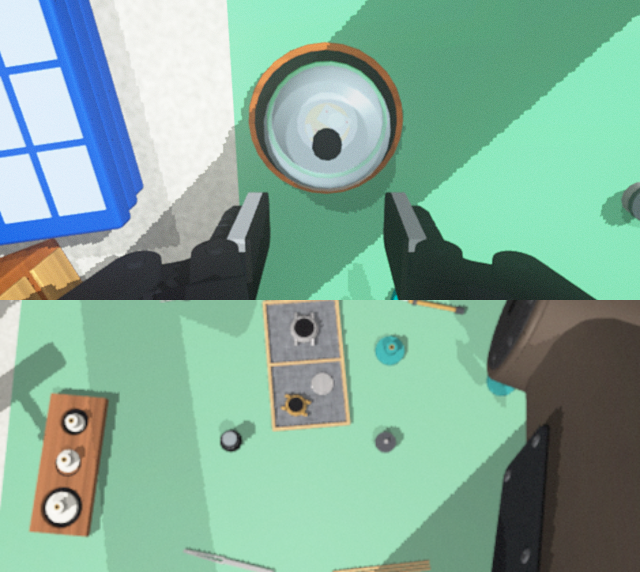

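The cover stands centred on the stand (knob at (327,144), against a prediction of (327,144)). The case is in the bay, all dies are seated, and the loupe and oil pot are untouched. Handing in.

```bash
python3 -c "
from plant import job
print(job.sign_off())"
```

```text
the job is handed in; nothing more can be done
None
```

The job is handed in and the hand-in gave no verdict: the last pictures show the case in the tray's empty bay, both dies in their wells and the cover centred over the movement on the stand, with the loupe and oil pot where they stood; setting the small die down gave a brief 78 N wrist-force reading, under the 120 N limit.

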